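# Turn the vial carousel to the sampling gate and start the run

## Robot

A 6-joint arm with a two-finger parallel gripper is mounted at the origin on the work surface. World frame = base frame: x ahead of the robot, y to its left, z up, the work surface at z = 0. Lengths are in m, angles in degrees, forces in N, time in s.
With the tool pointing down it reaches from about 0.3 to 0.75 m from the base axis. Payload 8.5 kg.
Tool frame: the origin (TCP) lies at the very end of the fingers, on their centre line; the grasp point (between the pads) lies 19 mm behind it (grip_depth is the distance from the TCP to the grasp point, in m); z points along the fingers, y is the direction in which the jaws open and shut (so a half turn about z gives the same grasp; the last joint's range is limited). The gripper opens to 85 mm and grips with 20 to 120 N. Pads are 22 mm wide; open, the fingers measure 114 mm over their backs; the gripper's body (76 mm by 85 mm) begins 54 mm behind the grasp point. The pads swing forward as they close: fully open they stand 13 mm farther back than shut.
Start: joints at [-77.195, 21.807, 74.336, -0, 83.858, -12.336], TCP at [0.234, -0.498, 0.231] pointing down, gripper open.
Joint ranges: [-178.18, 178.18], [-50.72, 133.34], [12.68, 142.11], [-81.47, 261.47], [9.98, 163.14], [-165.26, 165.26]. Speed limits (degrees/s): [136.94, 136.94, 180, 180, 180, 180].

## Interface

Orientations are given as a 3x3 rotation matrix whose columns are the frame's x, y, z axes.
In Python, from rig import observe, get_image, close_job, silhouettes, grip_depth gives the robot as it stands. The module is installed in compiled form; this text tells all that it offers.
- The arm moves only by the shell command python3 -m crank 'ROWS' [FORCE]. ROWS is a JSON object of lists of equal length, an entry for each row: "slide": the shift along the tool's x, y, z in m, a list of three; "roll": the turn about the tool's z in rad; "grip": the finger opening in m, from 0 to 0.0854. A call has exactly 8 rows; each row is the pose to reach, as a shift and turn from the pose commanded when the call began, along the tool's axes at that moment; what a row does not reach only later rows make up. A row lasts 1/10 s, in which the tool goes at most 50 mm and 8.59 degrees, less where a joint would pass 70% of its speed; a pose out of reach is approached as far as the arm can. A call with a gripper value outside its range is refused whole. The fingers move at their own pace and stop on an object; FORCE is the grip in N (left out, the last holds). Time passes only in rows, so rows that repeat a pose let the fingers close, or fill a call up. It gives the time, the measured TCP pose, the force and the opening at its end, in the units of the state.
- observe(): the state, without advancing time (a new reading comes with each control period).
- get_image(name): name is "scene" or "top" or "wrist"; returns a dict with "frame" (400x640x3 uint8, red, green, blue), "fx", "fy", "cx", "cy" (pixels), "xyz" and "rotation" of the camera in the world. Camera axes: x right, y down, z forward; pixel columns grow to the right and rows downward; lengths in m; the calibration is good to about 2 mm. A picture is of the moment at which its call begins. There is no depth.
- close_job(): hands the job in, once; it reports no verdict.
Trained networks look in a picture, given as the dict that the camera call returned (one of the last four; its "shot" number tells which), for a name from the list of things; names that differ only in an ending like _2 or _b are one class to them, and where a whole thing is asked for, a point or a joint stands for the part that bears it (a point fixed in the world has none). Each returns a list of dicts, best first, with "confidence" (0 to 1); they miss things now and then, are a little off and sometimes report something else, mostly with a low value. They report only what shows in the picture. A call takes as long as a camera call.
- silhouettes(target, picture): "pixels" (400x640 bool, what is visible of it) and "box" ([centre column, centre row, width, height] in pixels, round what is visible of it).
The state is a dict: "time_s": time; "q": joint angles; "qvel": joint speeds; "joint_efforts": joint torques, N m; "position": TCP position; "tool_rot": TCP orientation; "ft_force": force on the tool from outside, world axes, zero at the start; "wrist_torque": the same for the moment, N m; "grip_width": finger opening in m.
Only numpy, scipy, OpenCV 4.12 (cv2) and the standard library are available. Lean on these libraries where they do the work, as an engineer would, in place of code of your own. Each camera call takes 0.05 s, during which the arm holds its last target.

## Task

Bring the one tall vial on the carousel squarely in front of the pointed nose of the sampling gate, by gently pushing a spoke of the hand wheel round with a fingertip (either way round). Then press the black start button on the console all the way down and let it come up again. Leave the vials standing untouched in their wells and everything else on the bench where it is.

Things in the scene. Friction and masses are not known exactly. Their poses are not given: they have to be found in the camera images.
- tall_vial: The target: amber glass vial with an aluminium crimp cap, 22.5 mm diameter, 75 mm tall, standing loose in a 22 mm deep well of the carousel, its axis 88 mm from the carousel's axis; its top is 112 mm above the bench. The only tall one of five vials (six wells at 60 degrees, one empty). Origin: centre of its underside, z up its axis.
- short_vial1: Amber glass vial with an aluminium crimp cap, 22.5 mm diameter, 46 mm tall, standing loose in another well of the carousel. Origin: centre of its underside, z up its axis.
- short_vial2: Amber glass vial with an aluminium crimp cap, 22.5 mm diameter, 46 mm tall, standing loose in another well of the carousel. Origin: centre of its underside, z up its axis.
- short_vial3: Amber glass vial with an aluminium crimp cap, 22.5 mm diameter, 46 mm tall, standing loose in another well of the carousel. Origin: centre of its underside, z up its axis.
- short_vial4: Amber glass vial with an aluminium crimp cap, 22.5 mm diameter, 46 mm tall, standing loose in another well of the carousel. Origin: centre of its underside, z up its axis.
- carousel (a joint): Angle of the carousel (rad), growing anticlockwise seen from above; 0 at the start, free to turn almost a full turn either way. Turntable 216 mm in diameter, its top 37 mm above the bench, with a three-spoke hand wheel on a central column, all turning as one about a vertical axis. No detents: dry friction (about 0.12 N m) stops it where it is left.
- wheel_hub (a point): Point on the carousel's axis at the mid-height of the hand wheel's spokes (142 mm above the bench). The hub there is 48 mm in diameter, its top 153 mm above the bench.
- spoke_a (a point): Outer end, on the centre line, of one of the three level steel spokes of the hand wheel, 120 degrees apart. Each is a straight radial bar 12 mm wide and 16 mm tall (134 to 150 mm above the bench), reaching from the hub to 80 mm from the axis, and lies midway between two neighbouring wells, above the vials.
- spoke_b (a point): Outer end, on the centre line, of one of the three level steel spokes of the hand wheel, 120 degrees apart. Each is a straight radial bar 12 mm wide and 16 mm tall (134 to 150 mm above the bench), reaching from the hub to 80 mm from the axis, and lies midway between two neighbouring wells, above the vials.
- spoke_c (a point): Outer end, on the centre line, of one of the three level steel spokes of the hand wheel, 120 degrees apart. Each is a straight radial bar 12 mm wide and 16 mm tall (134 to 150 mm above the bench), reaching from the hub to 80 mm from the axis, and lies midway between two neighbouring wells, above the vials.
- gate: Sampling gate: a fixed slim post just outside the turntable's rim, with a white head (top 101 mm above the bench) and a round steel nose 8 mm thick that points inwards at the carousel's axis, 88 mm above the bench, its end 109 mm from the axis. Origin: on the carousel's axis at bench height; its x axis points from there straight out to the post (138 mm away), z up. A vial is at the gate when it lies on this x axis.
- console: Fixed white start console, a box 90 x 120 x 40 mm (x, y, z) with a small dark display and one round button on top, to the left or the right of the carousel. Origin: centre of its underside, z up.
- start_top (a point): Centre of the top face of the black start button on the console, 58 mm above the bench when up. The button is 32 mm in diameter in a round grey collar 12 mm high.
- start (a joint): Travel of the start button (m): 0 up, 0.006 fully down. Sprung: about 1.2 N starts it, 4 N holds it fully down, and it returns by itself.
- cap_tray: Bystander: open white plastic tray 90 x 120 x 30 mm, loose, on the side of the carousel opposite to the console. Origin: centre of its underside.
- spare_vial: Bystander: a short vial, 22.5 mm diameter, 46 mm tall, standing loose on the bench beyond the carousel. Origin: centre of its underside.
- amber_bottle: Bystander: amber glass bottle, 72 mm diameter, 125 mm tall, standing loose at the far left or far right. Origin: centre of its underside.
- beaker: Bystander: empty glass beaker, 68 mm diameter, 90 mm tall, standing loose at the other far corner. Origin: centre of its underside.

How it is judged:
By the outcome, as a careful person would: the job done as asked, in the order asked, and still so for the second after the job is handed in, with the robot touching nothing.
It also fails if it takes over 51 s, if anything falls off the work surface, if the arm or the gripper's body presses on something with over 40 N, if the wrist force passes 120 N, or if a joint passes its speed limit or range.

## Working session

There is one attempt and no reset: what is moved stays moved. The work goes in short steps, Python scripts to look and compute and a shell command to move; the robot and the scene stay as the last step left them, time stands still between calls to the robot, and variables do not carry over. Pictures are saved under pics/ and viewed, and the job is handed in when it is done.

```bash
mkdir -p pics; python3 - <<'E'
from rig import *
import cv2
s=observe(); print(s['time_s'],s['position'],s['tool_rot'],s['grip_width'],grip_depth)
for n in ("scene","top"):
    p=get_image(n); cv2.imwrite(f"pics/{n}0.png",p['frame'][:,:,::-1]); print(n,p['fx'],p['cx'],p['cy'],p['xyz'],p['rotation'])
    for t in ("tall_vial","carousel","gate","start_top","console","spoke_a","wheel_hub","short_vial1"):
        print(t,[(round(d['confidence'],2),[round(float(v),1) for v in d['box']]) for d in silhouettes(t,p)])
E
```

```text
0.0 [ 0.23363446 -0.49759391  0.2307157 ] [[ 9.05251755e-01  4.24875473e-01 -3.04691275e-04]
 [ 4.24875460e-01 -9.05250715e-01  1.40939680e-03]
 [ 3.22996137e-04 -1.40531477e-03 -9.99998960e-01]] 0.08543098114626871 0.0187
scene 405.36160529223736 322.01271847824614 197.69386353672317 [1.08846618 0.20847185 0.95563302] [[-0.39362252  0.79044566 -0.46931543]
 [ 0.91921796  0.33289659 -0.21028124]
 [-0.00998238 -0.51417461 -0.85762744]]
tall_vial [(0.72, [385.0, 169.1, 7.7, 21.6])]
carousel [(0.96, [362.4, 194.4, 80.9, 93.5])]
gate [(0.92, [309.4, 189.4, 16.4, 37.9])]
start_top []
console [(0.7, [474.6, 214.1, 54.9, 52.5])]
spoke_a [(0.89, [360.0, 194.4, 81.8, 83.8]), (0.37, [387.9, 169.2, 7.9, 12.6]), (0.22, [352.9, 165.4, 10.1, 9.8]), (0.18, [236.2, 139.9, 53.7, 38.0])]
wheel_hub [(0.77, [360.2, 191.0, 82.3, 91.4])]
short_vial1 [(0.58, [393.6, 200.7, 11.2, 7.8]), (0.49, [338.7, 213.1, 9.0, 12.4]), (0.4, [371.3, 222.1, 9.2, 13.9]), (0.38, [355.1, 165.8, 8.0, 13.9])]
top 438.69636463076495 321.0916135574467 196.43773796258242 [ 0.38177831 -0.00152875  1.1588882 ] [[-2.44567978e-02 -9.75494583e-01  2.18659974e-01]
 [-9.99690672e-01  2.48531899e-02 -9.37897055e-04]
 [-4.51948437e-03 -2.18615275e-01 -9.75800664e-01]]
tall_vial []
carousel [(0.73, [292.4, 230.6, 86.9, 79.9])]
gate [(0.81, [340.1, 218.2, 20.2, 25.6]), (0.29, [291.4, 232.0, 82.5, 78.2])]
start_top [(0.45, [171.3, 266.5, 9.2, 9.2])]
console [(0.85, [184.3, 264.4, 50.7, 35.8]), (0.54, [292.5, 230.6, 86.4, 84.0])]
spoke_a [(0.66, [290.9, 232.9, 84.1, 86.4])]
wheel_hub [(0.95, [292.1, 230.3, 81.5, 80.6]), (0.35, [341.6, 218.6, 21.5, 22.5])]
short_vial1 [(0.48, [304.4, 198.4, 6.3, 8.2]), (0.47, [258.2, 233.2, 7.6, 11.4])]
```

```bash
python3 - <<'E'
import cv2
a=cv2.imread("pics/scene0.png")[110:290,210:530]; b=cv2.imread("pics/top0.png")[160:310,140:380]
cv2.imwrite("pics/s1.png",cv2.resize(a,None,fx=2.5,fy=2.5,interpolation=2)); cv2.imwrite("pics/t1.png",cv2.resize(b,None,fx=3.33,fy=3.33,interpolation=2))
E
```

```text
(no output)
```

View pics/s1.png

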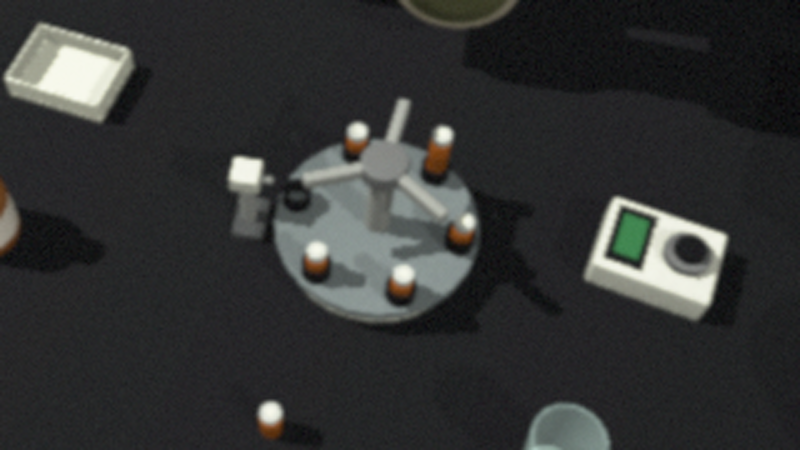

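View pics/t1.png

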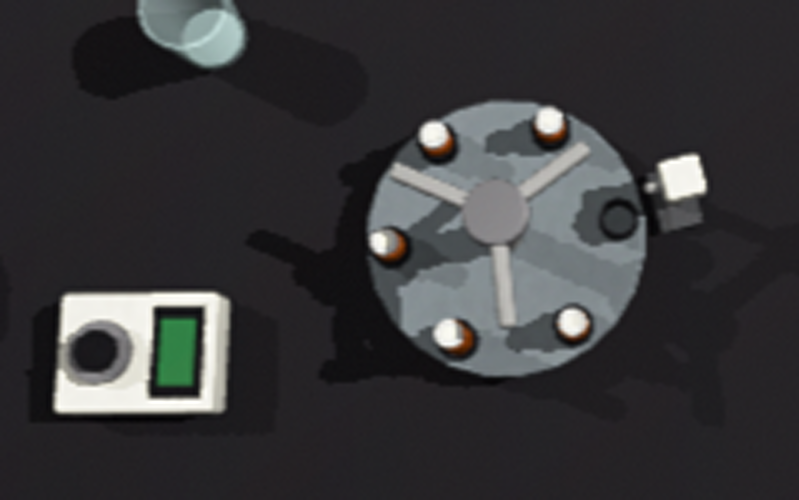

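View pics/top0.png

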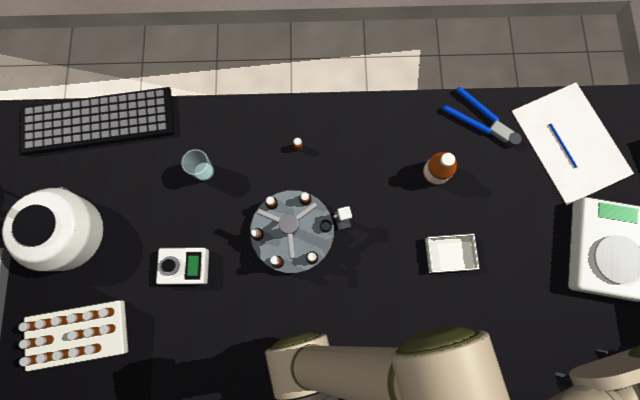

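```bash
cat > h.py <<'E'
import numpy as np
def ray(p,u,v,z):
    d=np.array([(u-p['cx'])/p['fx'],(v-p['cy'])/p['fy'],1.0]); d=np.array(p['rotation'])@d
    o=np.array(p['xyz']); return o+d*(z-o[2])/d[2]
def proj(p,X):
    c=np.array(p['rotation']).T@(np.asarray(X)-np.array(p['xyz'])); return np.array([p['cx']+p['fx']*c[0]/c[2],p['cy']+p['fy']*c[1]/c[2]])
E
python3 - <<'E'
from rig import *; from h import *
def show(p,L,f,ox,oy):
    hub=None
    for n,u,v,z in L:
        X=ray(p,ox+u/f,oy+v/f,z)
        if n=='hub':hub=X
        d=X-hub; print(n,X.round(4),"r",round(np.hypot(*d[:2])*1e3,1),"ang",round(np.degrees(np.arctan2(d[1],d[0])),1))
show(get_image("top"),[('hub',497,212,.153),('sp',588,148,.15),('sp',395,168,.15),('sp',508,325,.15),
 ('s',550,122,.083),('s',435,134,.083),('s',384,243,.083),('s',572,323,.083),('tall',448,332,.112),('empty',618,217,.059),('gatehead',682,177,.101),('btn',96,351,.058),('disc',508,238,.037)],3.33,140,160)
print()
show(get_image("scene"),[('hub',385,160,.153),('sp',403,99,.15),('sp',303,181,.15),('sp',443,214,.15),('s',356,131,.083),('tall',443,133,.112),('s',468,221,.083),('s',402,274,.083),('s',316,248,.083),('empty',297,194,.059),('gatehead',246,172,.101),('btn',692,248,.058)],2.5,210,110)
E
```

```text
hub [0.5444 0.0729 0.153 ] r 0.0 ang 0.0
sp [0.5889 0.0086 0.15  ] r 78.2 ang -55.3
sp [0.578  0.1446 0.15  ] r 79.1 ang 64.9
sp [0.4663 0.0662 0.15  ] r 78.4 ang -175.1
s [0.6234 0.0375 0.083 ] r 86.6 ang -24.2
s [0.6163 0.1243 0.083 ] r 88.4 ang 35.6
s [0.5346 0.162  0.083 ] r 89.7 ang 96.3
s [0.4722 0.0239 0.083 ] r 87.3 ang -145.8
tall [0.4656 0.1115 0.112 ] r 87.8 ang 153.9
empty [ 0.5534 -0.0121  0.059 ] r 85.5 ang -83.9
gatehead [ 0.5754 -0.0596  0.101 ] r 136.1 ang -76.8
btn [0.4623 0.3804 0.058 ] r 318.3 ang 104.9
disc [0.5426 0.0731 0.037 ] r 1.8 ang 172.1

hub [0.5496 0.0782 0.153 ] r 0.0 ang 0.0
sp [0.4716 0.0689 0.15  ] r 78.5 ang -173.2
sp [0.6003 0.0144 0.15  ] r 81.5 ang -51.5
sp [0.5837 0.1481 0.15  ] r 77.8 ang 64.0
s [0.4796 0.0258 0.083 ] r 87.4 ang -143.2
tall [0.4679 0.1146 0.112 ] r 89.5 ang 156.0
s [0.5398 0.1687 0.083 ] r 91.1 ang 96.2
s [0.622  0.1281 0.083 ] r 87.9 ang 34.6
s [0.6276 0.0403 0.083 ] r 86.7 ang -25.9
empty [ 0.5626 -0.0071  0.059 ] r 86.3 ang -81.4
gatehead [ 0.5829 -0.0548  0.101 ] r 137.0 ang -75.9
btn [0.4668 0.3855 0.058 ] r 318.3 ang 105.1
```

```bash
python3 -m crank '{"slide":[[0.01,-0.011,-0.005],[0.035,-0.038,-0.01],[0.065,-0.071,-0.02],[0.095,-0.104,-0.03],[0.125,-0.137,-0.04],[0.155,-0.17,-0.05],[0.185,-0.203,-0.05],[0.215,-0.236,-0.05]],"roll":[0.03,0.08,0.14,0.20,0.26,0.32,0.38,0.439],"grip":[0,0,0,0,0,0,0,0]}' 20
```

```text
time_s: 1.8
position: [0.3282, -0.1913, 0.2817]
tool_rot: [[1.0, -0.003, 0.001], [-0.003, -1.0, -0.001], [0.001, 0.001, -1.0]]
ft_force: [0.9, 0.2, 0.7]
grip_width: 0.0002
```

```bash
python3 -m crank '{"slide":[[0.012,-0.04,0],[0.025,-0.08,0],[0.038,-0.12,0],[0.05,-0.16,0],[0.062,-0.2,0],[0.072,-0.235,0],[0.075,-0.26,0],[0.075,-0.26,0]],"roll":[0,0,0,0,0,0,0,0],"grip":[0,0,0,0,0,0,0,0]}'; python3 - <<'E'
from rig import *; import cv2
p=get_image("wrist"); cv2.imwrite("pics/w1.png",p['frame'][:,:,::-1]); print(p['fx'],p['cx'],p['cy'],p['xyz'],p['rotation'],observe()['position'])
E
```

```text
time_s: 2.6
position: [0.403, 0.0694, 0.2813]
tool_rot: [[1.0, 0.004, 0.0], [0.004, -1.0, 0.001], [0.0, -0.001, -1.0]]
ft_force: [-0.2, -1.2, 0.0]
grip_width: -0.0004
308.1749592663877 316.5290376103764 201.9611645575623 [0.47062016 0.07027769 0.42472627] [[ 4.94645445e-03 -9.63563804e-01 -2.67432847e-01]
 [-9.99987501e-01 -4.96092901e-03 -6.21542960e-04]
 [-7.27819069e-04  2.67432579e-01 -9.63576300e-01]] [0.40300062 0.06806008 0.28132852]
```

View pics/w1.png

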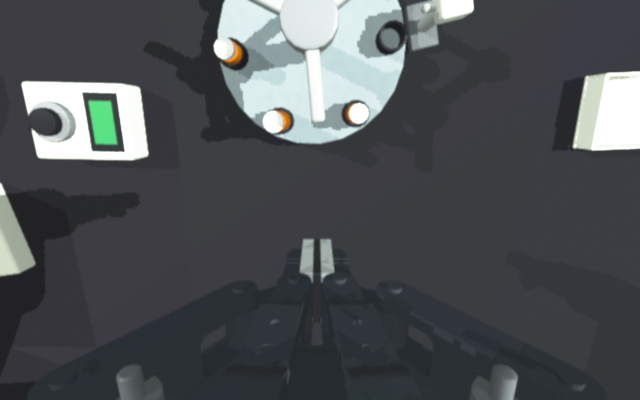

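```bash
python3 - <<'E'
from rig import *; from h import *
p=get_image("wrist")
hub=ray(p,309,19,.153)
for n,u,v,z in [('hub',309,19,.153),('sp',318,120,.15),('tall',276,121,.112),('s',223,47,.083),('s',356,113,.083),('empty',391,37,.059),('nose',428,8,.092),('btn',44,121,.058)]:
    X=ray(p,u,v,z);d=X-hub;print(n,X.round(4),np.hypot(*d[:2]).round(4),np.degrees(np.arctan2(d[1],d[0])).round(1))
print(proj(p,observe()['position']))
E
```

```text
hub [0.5443 0.0752 0.153 ] 0.0 0.0
sp [0.4676 0.0677 0.15  ] 0.077 -174.4
tall [0.4661 0.1088 0.112 ] 0.0851 156.8
s [0.5377 0.1637 0.083 ] 0.0888 94.2
s [0.4742 0.027  0.083 ] 0.085 -145.5
empty [ 0.5529 -0.0105  0.059 ] 0.0861 -84.2
nose [ 0.5706 -0.0369  0.092 ] 0.1152 -76.8
btn [0.4642 0.3827 0.058 ] 0.3177 104.6
[319.54483098 254.75224158]
```

```bash
cat > wp.py <<'E'
import numpy as np
def cen(phi,r=.058,a=(.545,.075)):
    t=np.radians(phi); u=np.array([np.cos(t),np.sin(t)]); tt=np.array([-u[1],u[0]])
    return np.array(a)+r*u-(.006+.011*abs(tt[0])+.0145*abs(tt[1]))*tt
if __name__=="__main__":
    for f in [-195,-190,-185,-180]+list(range(-175,-40,5)): print(f,cen(f).round(3))
E
python3 wp.py; python3 -c "from rig import *;print(observe()['time_s'])"
```

```text
-195 [0.495 0.112]
-190 [0.492 0.107]
-185 [0.489 0.101]
-180 [0.487 0.095]
-175 [0.485 0.091]
-170 [0.484 0.087]
-165 [0.483 0.082]
-160 [0.482 0.077]
-155 [0.482 0.072]
-150 [0.483 0.067]
-145 [0.484 0.062]
-140 [0.485 0.056]
-135 [0.487 0.051]
-130 [0.49  0.046]
-125 [0.493 0.041]
-120 [0.496 0.036]
-115 [0.5   0.032]
-110 [0.505 0.028]
-105 [0.51  0.024]
-100 [0.516 0.021]
-95 [0.522 0.019]
-90 [0.528 0.017]
-85 [0.532 0.016]
-80 [0.536 0.015]
-75 [0.54  0.014]
-70 [0.545 0.013]
-65 [0.549 0.013]
-60 [0.554 0.013]
-55 [0.559 0.014]
-50 [0.564 0.015]
-45 [0.569 0.017]
2.7
```

```bash
python3 -m crank '{"slide":[[0.025,-0.012,0.01],[0.055,-0.026,0.03],[0.08,-0.038,0.05],[0.088,-0.042,0.075],[0.088,-0.042,0.1],[0.088,-0.042,0.12],[0.088,-0.042,0.135],[0.088,-0.042,0.142]],"roll":[0,0,0,0,0,0,0,0],"grip":[0,0,0,0,0,0,0,0]}'; python3 - <<'E'
from rig import *; import cv2
p=get_image("wrist"); cv2.imwrite("pics/w2.png",p['frame'][:,:,::-1])
p=get_image("scene"); cv2.imwrite("pics/s2.png",cv2.resize(p['frame'][110:290,250:490,::-1],None,fx=3,fy=3))
E
```

```text
time_s: 3.5
position: [0.4908, 0.1078, 0.1382]
tool_rot: [[1.0, -0.002, -0.002], [-0.002, -1.0, -0.0], [-0.002, 0.0, -1.0]]
ft_force: [0.1, -0.1, -0.2]
grip_width: 0.0002
```

View pics/w2.png

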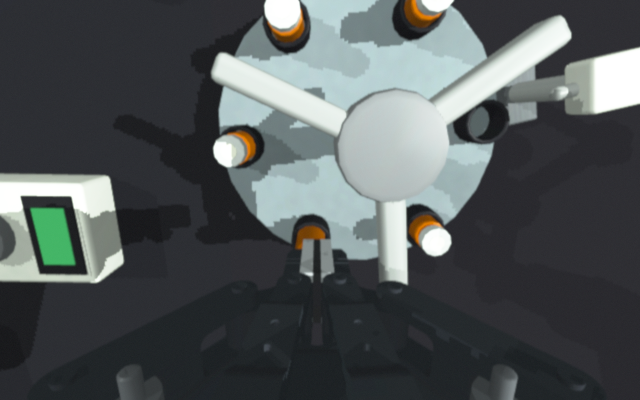

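View pics/s2.png

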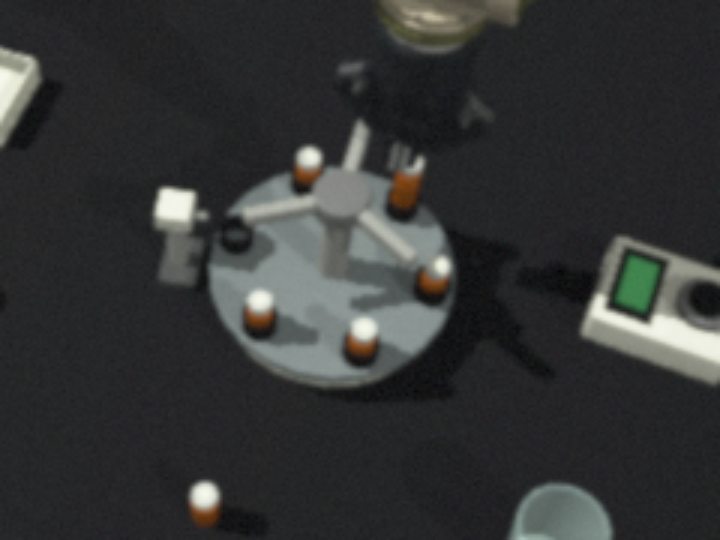

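```bash
python3 -m crank '{"slide":[[-0.001,0.004,0],[-0.002,0.008,0],[-0.003,0.012,0],[-0.005,0.016,0],[-0.006,0.020,0],[-0.007,0.024,0],[-0.008,0.028,0],[-0.009,0.032,0]],"roll":[0,0,0,0,0,0,0,0],"grip":[0,0,0,0,0,0,0,0]}'; python3 - <<'E'
from rig import *; import cv2
p=get_image("wrist"); cv2.imwrite("pics/w3.png",p['frame'][:,:,::-1])
E
```

```text
time_s: 4.4
position: [0.4821, 0.0769, 0.1394]
tool_rot: [[1.0, -0.0, 0.0], [-0.0, -1.0, 0.0], [0.0, -0.0, -1.0]]
ft_force: [1.2, 3.0, 1.8]
grip_width: 0.0001
```

View pics/w3.png

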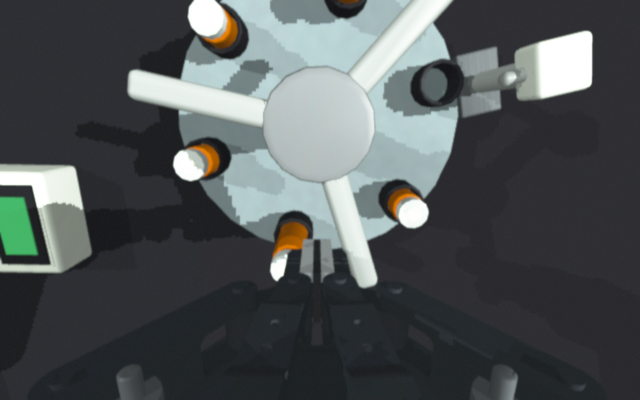

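```bash
python3 -m crank '{"slide":[[0,0.005,0],[0.001,0.010,0],[0.002,0.015,0],[0.003,0.021,0],[0.005,0.026,0],[0.008,0.031,0],[0.011,0.036,0],[0.014,0.041,0]],"roll":[0,0,0,0,0,0,0,0],"grip":[0,0,0,0,0,0,0,0]}' && python3 -m crank '{"slide":[[0.004,0.004,0],[0.009,0.008,0],[0.014,0.012,0],[0.020,0.015,0],[0.026,0.017,0],[0.032,0.019,0],[0.036,0.020,0],[0.040,0.021,0]],"roll":[0,0,0,0,0,0,0,0],"grip":[0,0,0,0,0,0,0,0]}'; python3 - <<'E'
from rig import *; import cv2
p=get_image("wrist"); cv2.imwrite("pics/w4.png",p['frame'][:,:,::-1])
E
```

```text
time_s: 5.25
position: [0.4962, 0.0356, 0.1392]
tool_rot: [[1.0, -0.0, -0.001], [-0.0, -1.0, 0.0], [-0.001, -0.0, -1.0]]
ft_force: [-0.5, 2.0, -0.1]
grip_width: -0.0001
time_s: 6.05
position: [0.5363, 0.015, 0.1393]
tool_rot: [[1.0, -0.0, -0.0], [-0.0, -1.0, -0.0], [-0.0, 0.0, -1.0]]
ft_force: [-3.0, 0.7, 0.3]
grip_width: 0.0002
```

View pics/w4.png

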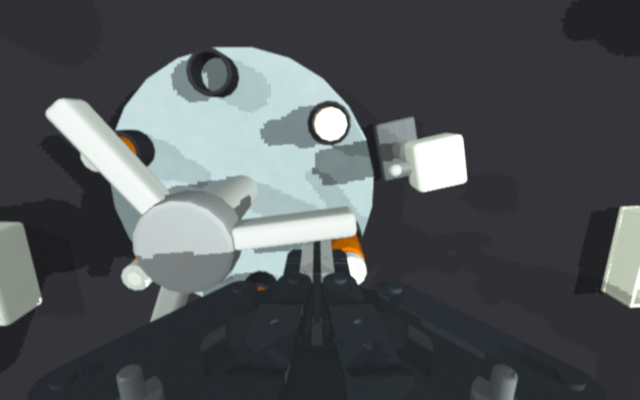

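```bash
python3 -m crank '{"slide":[[0.004,0.001,0],[0.009,0.002,0],[0.013,0.002,0],[0.017,0.002,0],[0.021,0.001,0],[0.024,0.001,0],[0.027,0,0],[0.029,0,0]],"roll":[0,0,0,0,0,0,0,0],"grip":[0,0,0,0,0,0,0,0]}'; python3 - <<'E'
from rig import *; import cv2
p=get_image("wrist"); cv2.imwrite("pics/w5.png",p['frame'][:,:,::-1])
p=get_image("scene"); cv2.imwrite("pics/s5.png",cv2.resize(p['frame'][110:290,250:490,::-1],None,fx=3,fy=3))
E
```

```text
time_s: 6.9
position: [0.5653, 0.0151, 0.1393]
tool_rot: [[1.0, -0.0, 0.0], [-0.0, -1.0, -0.0], [0.0, 0.0, -1.0]]
ft_force: [-2.0, -0.1, -0.3]
grip_width: 0.0001
```

View pics/w5.png

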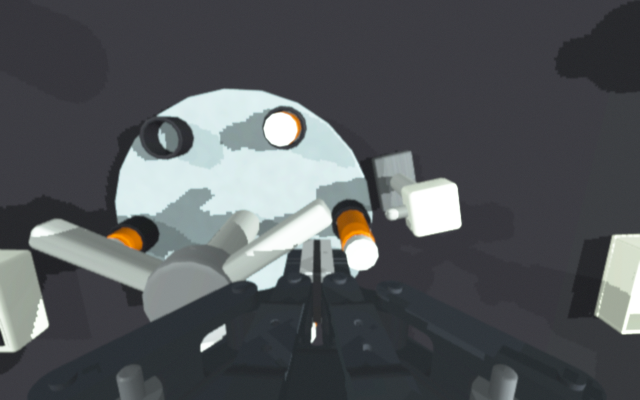

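View pics/s5.png

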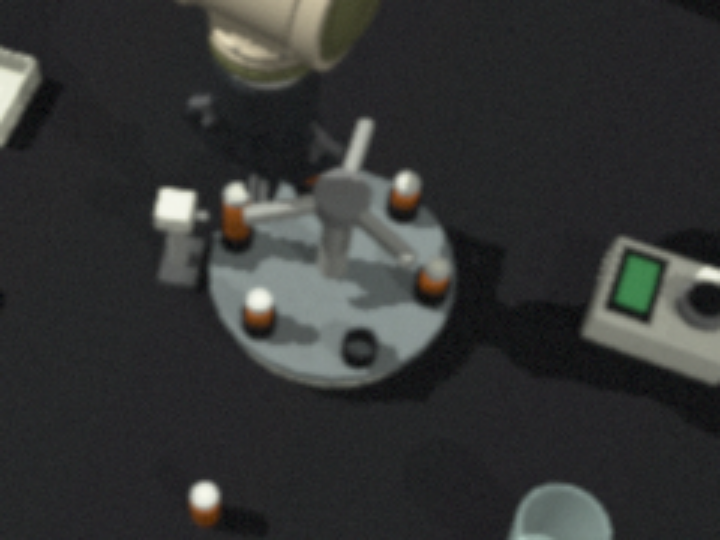

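```bash
python3 -m crank '{"slide":[[-0.005,0.002,0],[-0.008,0.003,-0.01],[-0.012,0.003,-0.04],[-0.03,-0.003,-0.065],[-0.05,-0.01,-0.075],[-0.07,-0.015,-0.08],[-0.075,-0.015,-0.08],[-0.075,-0.015,-0.08]],"roll":[0,0,0,0,0,0,0,0],"grip":[0,0,0,0,0,0,0,0]}'; python3 - <<'E'
from rig import *; import cv2
p=get_image("wrist"); cv2.imwrite("pics/w6.png",p['frame'][:,:,::-1]); print(p['xyz'])
E
```

```text
time_s: 7.8
position: [0.4899, 0.03, 0.22]
tool_rot: [[1.0, -0.0, 0.001], [-0.0, -1.0, -0.0], [0.001, 0.0, -1.0]]
ft_force: [0.7, -0.3, -0.3]
grip_width: -0.0002
[0.55729276 0.03069554 0.36348909]
```

View pics/w6.png

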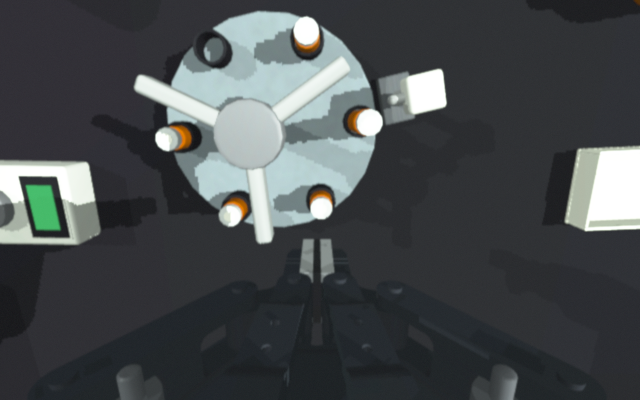

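Full view: hub (248,132), tall vial cap (369,122), gate nose ball (394,99), head (426,90). Refine with sub-pixel crops and a model fit.

```bash
python3 - <<'E'
import cv2
a=cv2.imread("pics/w6.png")[0:250,120:460]; cv2.imwrite("pics/w6z.png",cv2.resize(a[:200,200:],None,fx=5.5,fy=3*1.83/1,interpolation=cv2.INTER_CUBIC)[:600,:800]); cv2.imwrite("pics/w6a.png",cv2.resize(a,None,fx=2.35,fy=2.35,interpolation=2))
E
```

```text
(no output)
```

View pics/w6a.png

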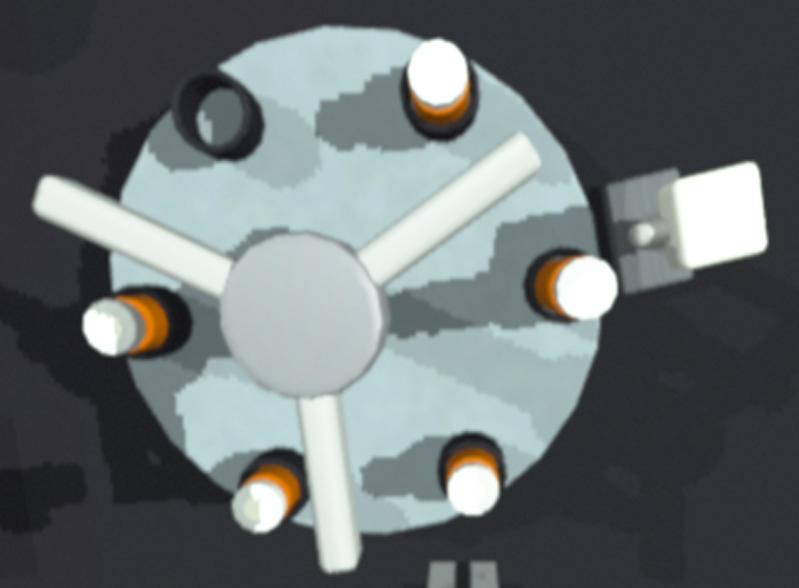

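```bash
cat > fit.py <<'E'
from h import *
from scipy.optimize import least_squares
def fit(p,pts,f,ox,oy):
    # pts: (kind, angleoffset, r, z, u, v); kind c carousel, g gate
    def mod(x,k,o,r,z):
        a=np.radians(o)+(x[2] if k=='c' else x[3]); return [x[0]+r*np.cos(a),x[1]+r*np.sin(a),z]
    def res(x): return np.concatenate([proj(p,mod(x,*q[:4]))-[ox+q[4]/f,oy+q[5]/f] for q in pts])
    s=least_squares(res,[.545,.075,np.radians(-85),np.radians(-77)],loss='soft_l1',f_scale=1)
    print("axis",s.x[:2].round(4),"tall",np.degrees(s.x[2]).round(2),"gate",np.degrees(s.x[3]).round(2)); print(res(s.x).reshape(-1,2).round(1).tolist())
    return s.x
E
python3 - <<'E'
from rig import *; from fit import *
p=get_image("wrist")
fit(p,[('c',0,0,.153,303,314),('c',0,.088,.112,586,287),('c',60,.088,.083,438,73),('c',180,.088,.083,112,326),('c',240,.088,.083,262,504),('c',300,.088,.083,473,488),
('c',30,.08,.15,531,151),('c',150,.08,.15,42,197),('c',270,.08,.15,341,567),('g',0,.138,.101,718,216),('g',0,.109,.088,638,236)],2.35,120,0)
for q in [(643,236,.088),(586,287,.112)]: print(ray(p,120+q[0]/2.35,q[1]/2.35,q[2]))
E
```

```text
axis [0.5461 0.0759] tall -84.94 gate -76.89
[[-0.4, 1.4], [0.8, -0.1], [0.1, -0.7], [-0.1, 0.6], [-1.4, 1.7], [0.7, 0.7], [2.3, -3.2], [-3.4, -2.5], [-0.0, 2.7], [2.0, -0.4], [-3.3, 0.5]]
[ 0.57123364 -0.03488213  0.088     ]
[ 0.55377786 -0.01114266  0.112     ]
```

```bash
python3 - <<'E'
import numpy as np
a=np.array([.546,.0758])
def dist(c,phi):
    t=np.radians(phi);d=np.array(c)-a;u=np.array([np.cos(t),np.sin(t)]);tt=np.array([-u[1],u[0]])
    return d@u,d@tt+.006  # radial, tangential offset beyond spoke edge
print(dist((.5653,.0151),-55),dist((.5363,.015),-84))
# hypothesised half widths
for hx,hy in [(.011,.0075),(.0105,.005),(.011,.004)]:
    for phi in (-84,-55,-50,-47):
        t=np.radians(phi); print(hx,hy,phi,(hx*abs(np.sin(t))+hy*abs(np.cos(t))).round(4))
E
```

```text
(np.float64(0.06079255430991699), np.float64(-0.013006455231730977)) (np.float64(0.05945300514469478), np.float64(-0.010002192951745625))
0.011 0.0075 -84 0.0117
0.011 0.0075 -55 0.0133
0.011 0.0075 -50 0.0132
0.011 0.0075 -47 0.0132
0.0105 0.005 -84 0.011
0.0105 0.005 -55 0.0115
0.0105 0.005 -50 0.0113
0.0105 0.005 -47 0.0111
0.011 0.004 -84 0.0114
0.011 0.004 -55 0.0113
0.011 0.004 -50 0.011
0.011 0.004 -47 0.0108
```

```bash
python3 -m crank '{"slide":[[0.025,0.007,0],[0.05,0.014,0],[0.066,0.019,0.01],[0.066,0.019,0.03],[0.066,0.019,0.05],[0.066,0.019,0.065],[0.066,0.019,0.075],[0.066,0.019,0.08]],"roll":[0,0,0,0,0,0,0,0],"grip":[0,0,0,0,0,0,0,0]}' && python3 -m crank '{"slide":[[0.003,-0.001,0],[0.006,-0.003,0],[0.008,-0.004,0],[0.010,-0.005,0],[0.012,-0.006,0],[0.0135,-0.0065,0],[0.0145,-0.007,0],[0.015,-0.007,0]],"roll":[0,0,0,0,0,0,0,0],"grip":[0,0,0,0,0,0,0,0]}' && python3 -m crank '{"slide":[[-0.006,0.003,0],[-0.012,0.006,-0.005],[-0.015,0.006,-0.04],[-0.03,0,-0.065],[-0.05,-0.006,-0.08],[-0.07,-0.012,-0.08],[-0.081,-0.012,-0.08],[-0.081,-0.012,-0.08]],"roll":[0,0,0,0,0,0,0,0],"grip":[0,0,0,0,0,0,0,0]}'; python3 - <<'E'
from rig import *; import cv2
p=get_image("wrist"); cv2.imwrite("pics/w7.png",p['frame'][:,:,::-1]); print(p['xyz'])
a=p['frame'][0:250,120:460,::-1]; cv2.imwrite("pics/w7a.png",cv2.resize(a,None,fx=2.35,fy=2.35,interpolation=2))
E
```

```text
time_s: 8.7
position: [0.5562, 0.0109, 0.1381]
tool_rot: [[1.0, -0.0, -0.002], [-0.0, -1.0, 0.0], [-0.002, -0.0, -1.0]]
ft_force: [-0.6, -0.1, 0.9]
grip_width: 0.0001
time_s: 9.5
position: [0.571, 0.0182, 0.1393]
tool_rot: [[1.0, -0.0, -0.0], [-0.0, -1.0, 0.0], [-0.0, -0.0, -1.0]]
ft_force: [-3.1, -0.1, 0.5]
grip_width: 0.0
time_s: 10.3
position: [0.4891, 0.0299, 0.2196]
tool_rot: [[1.0, -0.0, 0.0], [-0.0, -1.0, -0.0], [0.0, 0.0, -1.0]]
ft_force: [-1.1, -0.4, -0.2]
grip_width: 0.0002
[0.55662938 0.03068133 0.36303773]
```

View pics/w7a.png

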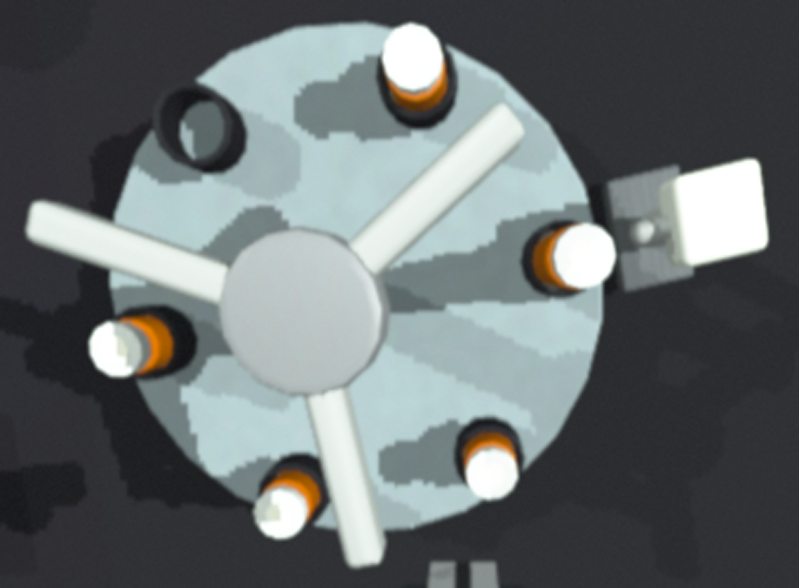

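```bash
python3 - <<'E'
from rig import *; from fit import *
p=get_image("wrist")
fit(p,[('c',0,0,.153,303,312),('c',0,.088,.112,584,256),('c',60,.088,.083,412,57),('c',180,.088,.083,117,348),('c',240,.088,.083,282,512),('c',300,.088,.083,492,472),
('c',30,.078,.15,512,121),('c',150,.078,.15,37,220),('c',270,.078,.15,365,560),('g',0,.138,.101,718,213),('g',0,.109,.088,642,232)],2.35,120,0)
pass
E
```

```text
axis [0.5467 0.0758] tall -78.99 gate -76.89
[[-0.5, 0.6], [0.7, -0.3], [0.8, -0.2], [0.3, 0.2], [-0.8, 0.6], [0.3, 0.7], [0.2, -1.3], [-1.5, -0.3], [0.1, 0.5], [2.2, -0.5], [-4.8, 0.8]]
```

```bash
python3 -m crank '{"slide":[[0.025,0.007,0],[0.05,0.014,0],[0.066,0.019,0.01],[0.066,0.019,0.03],[0.066,0.019,0.05],[0.066,0.019,0.065],[0.066,0.019,0.075],[0.066,0.019,0.08]],"roll":[0,0,0,0,0,0,0,0],"grip":[0,0,0,0,0,0,0,0]}' && python3 -m crank '{"slide":[[0.004,-0.002,0],[0.008,-0.004,0],[0.011,-0.005,0],[0.013,-0.006,0],[0.0145,-0.007,0],[0.0157,-0.0075,0],[0.0165,-0.008,0],[0.017,-0.008,0]],"roll":[0,0,0,0,0,0,0,0],"grip":[0,0,0,0,0,0,0,0]}' && python3 -m crank '{"slide":[[-0.006,0.003,0],[-0.012,0.006,-0.005],[-0.015,0.006,-0.04],[-0.03,0,-0.065],[-0.05,-0.006,-0.08],[-0.07,-0.01,-0.08],[-0.083,-0.011,-0.08],[-0.083,-0.011,-0.08]],"roll":[0,0,0,0,0,0,0,0],"grip":[0,0,0,0,0,0,0,0]}'; python3 - <<'E'
from rig import *; import cv2
p=get_image("wrist"); cv2.imwrite("pics/w8.png",p['frame'][:,:,::-1]); print(p['xyz'])
a=p['frame'][0:250,120:460,::-1]; cv2.imwrite("pics/w8a.png",cv2.resize(a,None,fx=2.35,fy=2.35,interpolation=2))
p=get_image("scene"); cv2.imwrite("pics/s8.png",cv2.resize(p['frame'][140:240,290:410,::-1],None,fx=6,fy=6,interpolation=2))
E
```

```text
time_s: 11.2
position: [0.5563, 0.0108, 0.1382]
tool_rot: [[1.0, -0.001, -0.001], [-0.001, -1.0, 0.0], [-0.001, -0.0, -1.0]]
ft_force: [-0.8, -0.5, 0.4]
grip_width: -0.0
time_s: 12.0
position: [0.5729, 0.0191, 0.1394]
tool_rot: [[1.0, -0.0, -0.0], [-0.0, -1.0, 0.0], [-0.0, -0.0, -1.0]]
ft_force: [-2.4, -0.9, 0.7]
grip_width: 0.0002
time_s: 12.8
position: [0.4887, 0.0302, 0.2201]
tool_rot: [[1.0, -0.0, 0.001], [-0.0, -1.0, -0.0], [0.001, 0.0, -1.0]]
ft_force: [0.0, 0.4, 0.1]
grip_width: -0.0001
[0.55620965 0.03091655 0.36355559]
```

View pics/w8a.png

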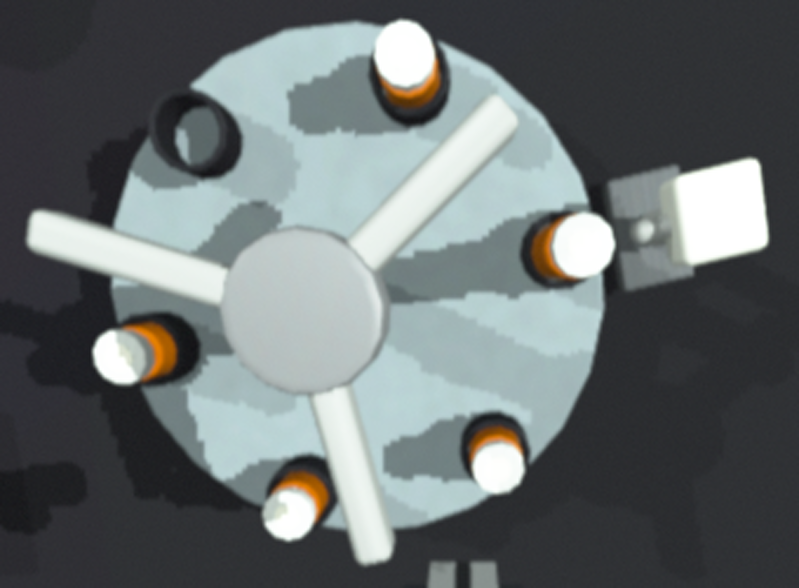

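View pics/s8.png

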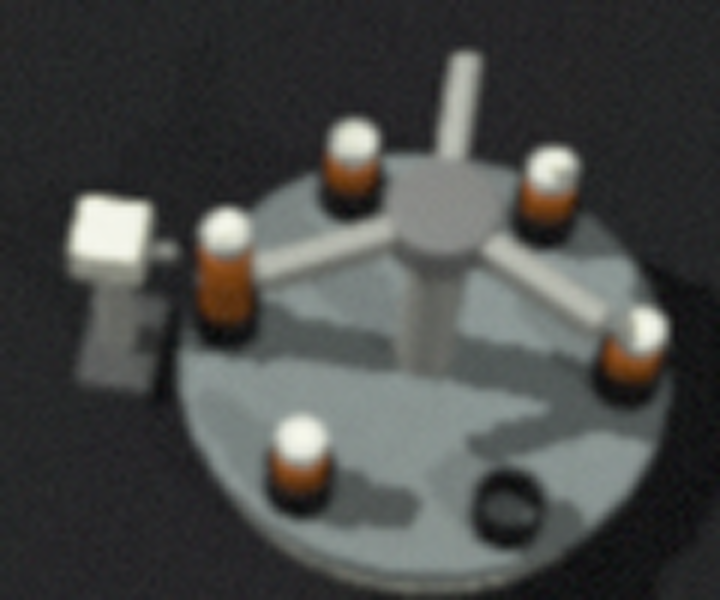

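```bash
python3 - <<'E'
from rig import *; from fit import *
p=get_image("wrist")
fit(p,[('c',0,0,.153,304,311),('c',0,.088,.112,583,245),('c',60,.088,.083,404,53),('c',180,.088,.083,122,356),('c',240,.088,.083,290,513),('c',300,.088,.083,497,467),
('c',30,.078,.15,504,110),('c',150,.078,.15,39,231),('c',270,.078,.15,374,558),('g',0,.138,.101,718,213),('g',0,.109,.088,642,232)],2.35,120,0)
# head edge directions
q=lambda u,v:ray(p,120+u/2.35,v/2.35,.101)[:2]
for a,b in [((670,185),(752,160)),((768,243),(752,160)),((686,266),(768,243))]:
    d=q(*b)-q(*a); print(np.degrees(np.arctan2(d[1],d[0])).round(1))
p=get_image("scene")
fit(p,[('c',0,0,.153,446,212),('c',0,.088,.112,227,230),('c',60,.088,.083,302,440),('c',180,.088,.083,645,328),('c',240,.088,.083,553,167),('c',300,.088,.083,353,138),
('g',0,.138,.101,113,231),('g',0,.109,.088,175,251)],6,290,140)
E
```

```text
axis [0.5473 0.0758] tall -76.79 gate -76.94
[[-0.6, 0.7], [0.5, -0.3], [0.4, 0.0], [-0.3, 0.3], [-0.6, 1.0], [1.0, 0.3], [0.6, -0.7], [-2.6, -0.7], [0.4, 0.2], [2.3, -0.5], [-4.8, 0.8]]
-73.7
17.5
-74.5
axis [0.5501 0.079 ] tall -76.73 gate -77.17
[[-0.1, -1.1], [0.0, 0.4], [0.1, -0.1], [-0.6, 0.1], [0.1, 0.0], [0.2, 0.4], [-0.4, -0.5], [0.6, 0.7]]
```

```bash
python3 -m crank '{"slide":[[-0.01,-0.02,0],[-0.02,-0.065,0],[-0.03,-0.11,0],[-0.04,-0.16,0],[-0.05,-0.21,0],[-0.055,-0.26,0],[-0.055,-0.30,0],[-0.055,-0.33,0]],"roll":[0,0,0,0,0,0,0,0],"grip":[0,0,0,0,0,0,0,0]}' ; python3 - <<'E'
from rig import *; import cv2
p=get_image("wrist"); cv2.imwrite("pics/w9.png",p['frame'][:,:,::-1]); print(p['xyz'])
print([(d['confidence'],d['box']) for d in silhouettes("start_top",p)])
E
```

```text
time_s: 13.8
position: [0.4349, 0.3629, 0.2189]
tool_rot: [[1.0, 0.002, -0.0], [0.002, -1.0, 0.0], [-0.0, -0.0, -1.0]]
ft_force: [1.7, -1.1, -0.1]
grip_width: -0.0001
[0.50255552 0.36373995 0.36227117]
[(0.93, [296.3, 157.3, 32.0, 34.8])]
```

View pics/w9.png

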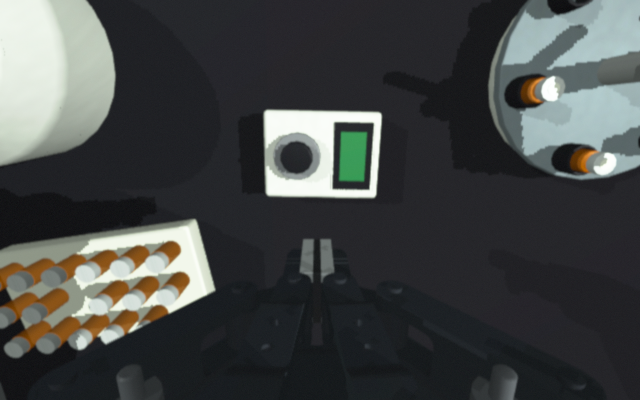

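```bash
python3 - <<'E'
from rig import *; from h import *
p=get_image("wrist"); print(ray(p,296.3,157.3,.058), observe()['position'])
E
```

```text
[0.46366052 0.38412571 0.058     ] [0.43517505 0.3615137  0.21849447]
```

```bash
python3 -m crank '{"slide":[[0.015,-0.012,0.01],[0.029,-0.023,0.03],[0.029,-0.023,0.06],[0.029,-0.023,0.09],[0.029,-0.023,0.115],[0.029,-0.023,0.135],[0.029,-0.023,0.147],[0.029,-0.023,0.149]],"roll":[0,0,0,0,0,0,0,0],"grip":[0,0,0,0,0,0,0,0]}' ; python3 - <<'E'
from rig import *; import cv2
p=get_image("wrist"); cv2.imwrite("pics/w10.png",p['frame'][:,:,::-1]); print(observe()['position'])
p=get_image("scene"); cv2.imwrite("pics/s10.png",cv2.resize(p['frame'][160:260,420:540,::-1],None,fx=6,fy=6,interpolation=2))
E
```

```text
time_s: 14.75
position: [0.4642, 0.3821, 0.0692]
tool_rot: [[1.0, -0.001, -0.002], [-0.001, -1.0, -0.001], [-0.002, 0.001, -1.0]]
ft_force: [-0.0, 0.2, 0.6]
grip_width: -0.0001
[0.46443165 0.38249163 0.06995634]
```

View pics/w10.png

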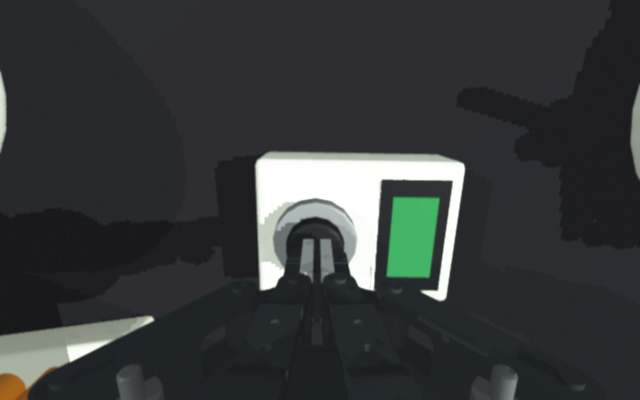

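View pics/s10.png

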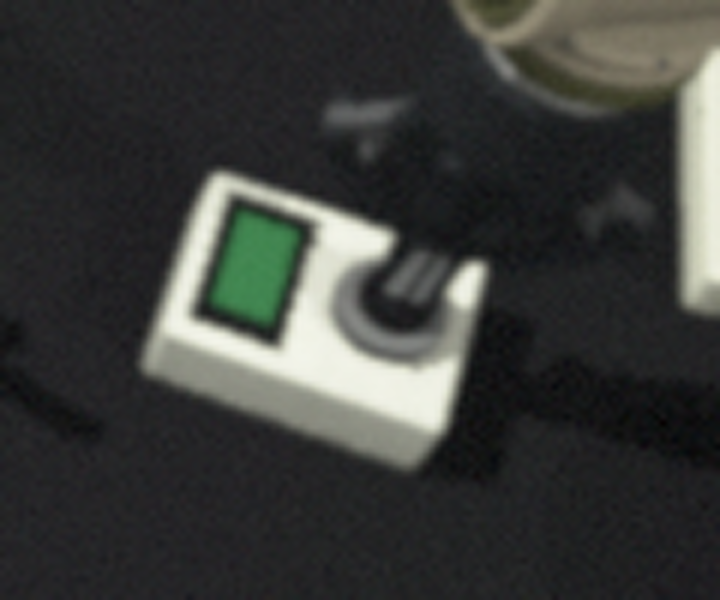

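```bash
python3 -m crank '{"slide":[[0,-0.001,0.004],[0,-0.001,0.008],[0,-0.001,0.011],[0,-0.001,0.0125],[0,-0.001,0.014],[0,-0.001,0.015],[0,-0.001,0.016],[0,-0.001,0.016]],"roll":[0,0,0,0,0,0,0,0],"grip":[0,0,0,0,0,0,0,0]}'
```

```text
time_s: 15.65
position: [0.4644, 0.3843, 0.0559]
tool_rot: [[1.0, -0.0, 0.002], [-0.0, -1.0, 0.001], [0.002, -0.001, -1.0]]
ft_force: [-2.9, -1.4, 12.7]
grip_width: -0.0
```

```bash
python3 - <<'E'
from rig import *; import cv2
for i in range(4):
    p=get_image("wrist"); s=observe(); print(s['position'].round(4) if hasattr(s['position'],'round') else s['position'],s['ft_force'],s['wrist_torque'])
cv2.imwrite("pics/w11.png",p['frame'][:,:,::-1])
p=get_image("scene"); cv2.imwrite("pics/s11.png",cv2.resize(p['frame'][160:260,420:540,::-1],None,fx=6,fy=6,interpolation=2))
E
```

```text
[0.4645 0.3843 0.0559] [-2.90745193 -1.74882608 13.14135871] [-0.24584532  0.47973015 -0.00510611]
[0.4644 0.3843 0.0559] [-2.39737669 -2.39715187 13.08350611] [-0.24892412  0.39678178  0.00150527]
[0.4644 0.3843 0.0559] [-2.99981245 -1.24382849 12.81596858] [-0.2320598   0.44669067 -0.02254215]
[0.4645 0.3843 0.0559] [-2.39462031 -0.51243154 12.61649767] [-0.23805274  0.49642095 -0.00696318]
```

View pics/s11.png

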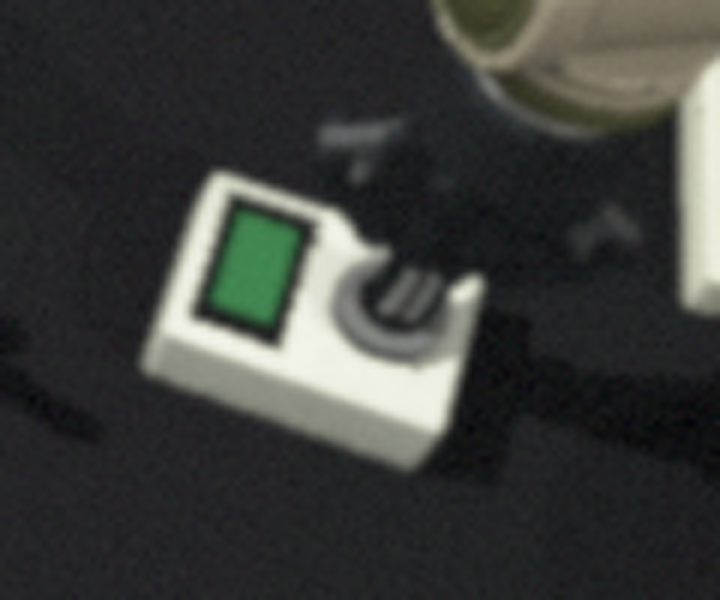

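View pics/w11.png

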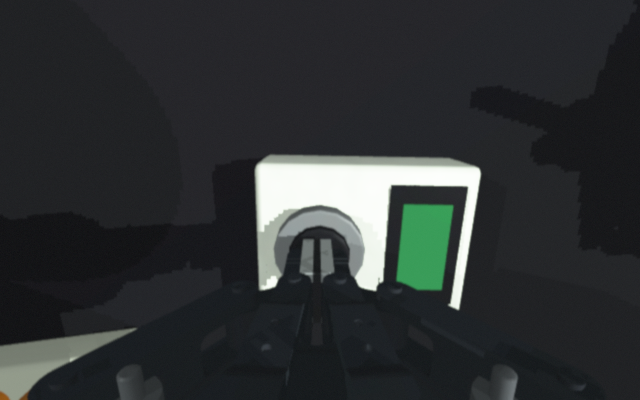

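```bash
python3 -m crank '{"slide":[[0,0,0.0005],[0,0,0.001],[0,0,0.001],[0,0,0.0015],[0,0,0.0015],[0,0,0.002],[0,0,0.002],[0,0,0.002]],"roll":[0,0,0,0,0,0,0,0],"grip":[0,0,0,0,0,0,0,0]}'
```

```text
time_s: 16.7
position: [0.4645, 0.3844, 0.0556]
tool_rot: [[1.0, 0.0, 0.003], [0.0, -1.0, 0.001], [0.003, -0.001, -1.0]]
ft_force: [-6.5, -3.6, 27.3]
grip_width: 0.0003
```

```bash
python3 -m crank '{"slide":[[0,0,-0.001],[0,0,-0.002],[0,0,-0.003],[0,0,-0.004],[0,0,-0.005],[0,0,-0.0055],[0,0,-0.0055],[0,0,-0.0055]],"roll":[0,0,0,0,0,0,0,0],"grip":[0,0,0,0,0,0,0,0]}'; python3 - <<'E'
from rig import *; import numpy as np
print(np.mean([(get_image("wrist"),observe()['ft_force'])[1] for i in range(4)],0))
E
```

```text
time_s: 17.5
position: [0.4643, 0.3841, 0.0578]
tool_rot: [[1.0, -0.0, 0.0], [-0.0, -1.0, 0.0], [0.0, -0.0, -1.0]]
ft_force: [2.1, 2.2, 2.9]
grip_width: -0.0001
[1.6351794  1.10689646 3.08191529]
```

```bash
python3 -m crank '{"slide":[[0,0,-0.0005],[0,0,-0.001],[0,0,-0.0015],[0,0,-0.002],[0,0,-0.002],[0,0,-0.002],[0,0,-0.002],[0,0,-0.002]],"roll":[0,0,0,0,0,0,0,0],"grip":[0,0,0,0,0,0,0,0]}'; python3 - <<'E'
from rig import *; import numpy as np
print(np.mean([(get_image("wrist"),observe()['ft_force'])[1] for i in range(4)],0))
E
```

```text
time_s: 18.5
position: [0.464, 0.384, 0.0598]
tool_rot: [[1.0, -0.0, -0.0], [-0.0, -1.0, -0.0], [-0.0, 0.0, -1.0]]
ft_force: [1.2, 0.3, 1.7]
grip_width: 0.0003
[0.37902815 0.5152239  2.47147274]
```

```bash
python3 -m crank '{"slide":[[0,0,-0.005],[0,0,-0.015],[0,0,-0.04],[0,0,-0.07],[0,0,-0.10],[0,0,-0.13],[0,0,-0.155],[0,0,-0.16]],"roll":[0,0,0,0,0,0,0,0],"grip":[0,0,0,0,0,0,0,0]}' && python3 -m crank '{"slide":[[0.005,0.03,0],[0.01,0.075,0],[0.015,0.125,0],[0.02,0.175,0],[0.024,0.225,0],[0.025,0.275,0],[0.025,0.32,0],[0.025,0.354,0]],"roll":[0,0,0,0,0,0,0,0],"grip":[0,0,0,0,0,0,0,0]}'; python3 - <<'E'
from rig import *; import cv2
p=get_image("wrist"); p=get_image("wrist");cv2.imwrite("pics/w12.png",p['frame'][:,:,::-1]); 
a=p['frame'][0:250,120:460,::-1]; cv2.imwrite("pics/w12a.png",cv2.resize(a,None,fx=2.35,fy=2.35,interpolation=2))
p=get_image("scene"); cv2.imwrite("pics/s12.png",cv2.resize(p['frame'][110:290,230:530,::-1],None,fx=2.6,fy=2.6,interpolation=2))
E
```

```text
time_s: 19.5
position: [0.4647, 0.3845, 0.2235]
tool_rot: [[1.0, -0.0, 0.005], [-0.0, -1.0, 0.003], [0.005, -0.003, -1.0]]
ft_force: [0.0, 0.4, -0.3]
grip_width: -0.0004
time_s: 20.3
position: [0.4883, 0.0277, 0.2193]
tool_rot: [[1.0, -0.002, -0.001], [-0.002, -1.0, 0.0], [-0.001, -0.0, -1.0]]
ft_force: [0.4, 0.1, 0.1]
grip_width: 0.0005
```

View pics/w12a.png

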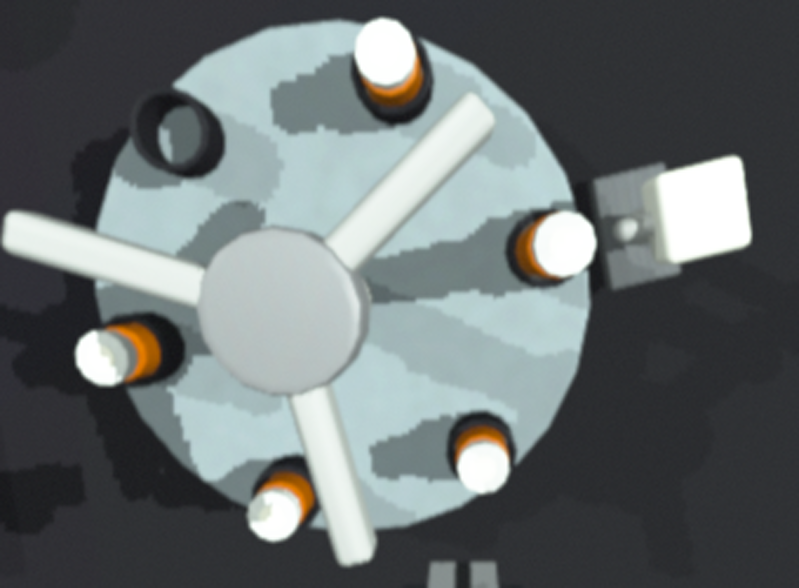

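View pics/s12.png

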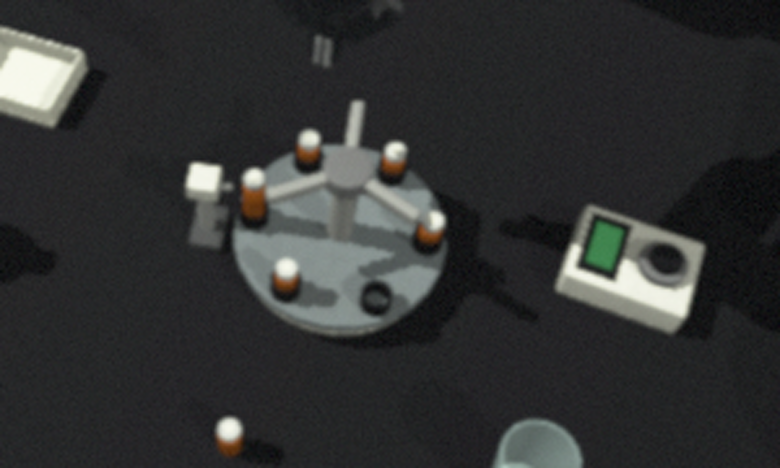

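```bash
python3 - <<'E'
from rig import *; from fit import *
p=get_image("wrist")
fit(p,[('c',0,0,.153,280,310),('c',0,.088,.112,564,243),('c',60,.088,.083,385,52),('c',180,.088,.083,106,356),('c',240,.088,.083,275,513),('c',300,.088,.083,483,466),
('c',30,.078,.15,482,108),('c',150,.078,.15,16,231),('c',270,.078,.15,355,559),('g',0,.138,.101,700,211),('g',0,.109,.088,624,230)],2.35,120,0)
print(observe()['time_s']); close_job()
E
```

```text
axis [0.5457 0.0805] tall -76.81 gate -76.95
[[0.1, 1.0], [0.8, -0.0], [0.5, -0.3], [-0.6, 0.4], [-0.5, 0.9], [0.6, 0.5], [-0.0, -0.6], [-2.9, -0.6], [0.3, -0.2], [2.5, -0.6], [-4.2, 0.9]]
20.5
the job is handed in; nothing more can be done
```

The tall vial is at the gate nose, the start button has been pressed and has come back up, and the job is handed in at 20.5 s of the 51 s allowed.

**Carousel:** I pushed one spoke anticlockwise with the closed fingertips, about 128° in all, in small corrected steps. The last check puts the vial at -76.8° and the gate at -76.95° by the wrist camera. The scene camera, checked just before the press, gave -76.7° and -77.2°. That is within about 0.5°, or 0.7 mm at the vial. A rough reading of the gate head's edges gave about -74°, but its rounded corners make that unreliable, so I didn't use it.

**Start button:** I pressed it down to a hard stop at 27 N. On the way up the force fell to 3.1 N and then 2.5 N as the spring pushed back. After the fingers left, the force read zero and the scene picture showed nothing unusual about the button. The stop came at a reported tip height of 55.6 mm, not the 52 mm I expected. The spring forces while rising fit the full 6 mm of travel, so I took this as a height offset of about 3.6 mm in the tip.

**Other items:** In the last pictures all the vials stand in their wells. The spare vial, the visible edges of the tray and beaker, and the console look undisturbed. The amber bottle was outside the last crop, but the arm never went near it. The robot was clear of everything at hand-in.

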